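# Clamp a carving blank in the cam-lock cradle

### The arm

A 6-joint arm with a two-finger parallel gripper is mounted at the origin on the work surface. World frame = base frame: x ahead of the robot, y to its left, z up, the work surface at z = 0. Lengths are in m, angles in degrees, forces in N, time in s.
With the tool pointing down it reaches from about 0.4 to 0.825 m from the base axis. Payload 7 kg.
Tool frame: the origin (TCP) lies midway between the tips of the shut fingers; the grasp point (between the pads) lies 19 mm behind it; z points along the fingers, y is the line along which they close (so a half turn about z gives the same grasp; the last joint's range is limited). The gripper opens to 88 mm and grips with 3 to 60 N. Pads are 19 mm wide; open, the fingers measure 130 mm over their backs; the gripper's body (78 mm by 193 mm) begins 47 mm behind the grasp point.
Start: joints at [-60.212, 20.546, 0.682, 0, -70.136, -16.507], TCP at [0.155, -0.657, 0.227] pointing down, gripper open.
Joint ranges: [-176.03, 176.03], [-82.01, 121.73], [-58.28, 71.71], [-173.87, 95.51], [-174.79, -0.11], [-173.66, 173.66]. Speed limits (degrees/s): [136.94, 136.94, 172.46, 180, 180, 180].

### API

Orientations are given as [roll, pitch, yaw] about the fixed x, y, z axes, in that order (R = Rz(yaw) Ry(pitch) Rx(roll)).
In Python, from plant import r, eyes, workorder gives the robot as it stands.
- The arm moves only by the tool step_arm, never from a script. Its argument "plan" is a list of rows, each a list of 5 numbers: the shift along the tool's x, y, z each as a share of 25 cm, from -1 to 1, then the turn about the tool's z as a share of 60 degrees, from -1 to 1, then the finger opening in mm, from 0 to 87.6. In form: [[x, y, z, turn, jaw], ...]. A call has 1 to 12 rows; each row is the pose to reach, as a shift and turn from the pose commanded when the call began, along the tool's axes at that moment; what a row does not reach only later rows make up. A row lasts 1/12 s, in which the tool goes at most 41.7 mm and 7.16 degrees, less where a joint would pass 70% of its speed; a pose out of reach is approached as far as the arm can. A call with a number of a shift or a turn outside -1 to 1 is refused whole. A call with a gripper value outside its range is refused whole. The fingers move at their own pace and stop on an object; "newtons" is the grip in N (left out, the last holds). Time passes only in rows, so rows that repeat a pose let the fingers close. It gives the time, the measured TCP pose, the force, the opening and the grip force at its end, in the units of the state.
- r.get_state(): the state, without advancing time (a new reading comes with each control period).
- eyes.capture(name): name is "side" or "top"; returns the picture (480x640x3 uint8, red, green, blue); there is no depth.
- eyes.camera_model(name): a dict with "fov_y" (degrees; the focal length in pixels is half the picture's height over the tangent of half this angle, whatever the lens; pixels are square), "cx", "cy" (the principal point, pixels), "k1" (the pictures are not rectified: a ray, as slopes to the right and down, at radius r is drawn at 1 + k1 r^2 times it, then the intrinsics apply), "world_to_cam" (4x4, takes a point from world to camera coordinates). Camera axes: x right, y up, looking along -z (the intrinsics and any distortion apply to the point x, -y, -z); pixel columns grow to the right and rows downward; lengths in m; the calibration is good to about 2 mm. A picture is of the moment at which its call begins. camera_model takes no time and is no camera call.
- workorder.close_job(): hands the job in; it is judged then, once.
The state is a dict: "time_s": time; "joints": joint angles; "qd": joint speeds; "joint_torque": joint torques, N m; "tcp_pos": TCP position; "eef_rot": TCP orientation; "contact_force": force on the tool from outside, world axes, zero at the start; "moment": the same for the moment, N m; "gripper_width": finger opening in m; "gripper_force": force on a finger pad.
Only numpy, scipy, OpenCV 4.12 (cv2) and the standard library are available. Lean on these libraries where they do the work, as an engineer would, in place of code of your own. Each camera call takes 0.05 s, during which the arm holds its last target. There are 200 camera calls.

### The job

Flip the cam lever up to free the sliding stop, slide the stop back to make room, and lay the longer of the two carved blanks, carving up, lengthwise along the middle of the narrow raised bearer between the stops. Then slide the stop up so that the blank is held end to end between the two stops with no gap, flip the lever fully down again to lock it, and let go. Leave the short blank, mallet, gouge and oilstone where they are.

Things in the scene. Friction and masses are not known exactly. Their poses are not given: they have to be found in the camera images.
- cradle: The fixed carving cradle. Plywood base 150 x 290 x 12 mm; origin at the centre of its underside, x across the cradle (away from the robot), y along bearer and rail, z up (mm below are in this frame). The aluminium rail, 30 mm wide, top z=30, runs along x=+50. A long blank lying home has its centre at x=0, y=-60, z=56.
- bearer_mid (a point): Middle of the top of the narrow wooden bearer that carries the blank: cradle x=0, y=-7.5, z=40 mm. The bearer is 20 mm wide and runs along the cradle's y from y=-125 to +110.
- end_face (a point): Centre of the fixed wooden end stop's face, which looks to +y of the cradle: x=0, y=-125, z=58 mm. The end stop spans x=-22 to +30 and rises to z=73.
- stop (a joint): Position of the dark steel sliding stop: the clear gap in m between its face and the end stop's face (0 to 0.19), growing to the cradle's +y; too small for the long blank at the start. With the lever up it slides with about 2 N and stays where left; with the lever down the cam grips the rail and holds it against about 15 N.
- stop_face (a point): Centre of the sliding stop's face that meets the blank: cradle x=0, z=58, y = -125 + gap (mm). The stop is 50 mm long, from this face to +y. Its nose over the bearer spans x=-22 to +30, z=43 to 73; two cheeks on the rail (x=29 to 71, up to z=58) carry the lever between them.
- cam_lever (a joint): Angle of the steel cam lever in rad: 0 = locked, lying level, pointing to the cradle's +x; it turns up about a hinge parallel to the cradle's y; 1.57 = upright, 1.75 = its limit. The cam leaves the rail above about 1.0. It stays where left; turning takes up to about 10 N at the grip point. The stop can be slid by holding the upright lever.
- lever_grip (a point): Grip point on the lever, 65 mm from its hinge. Lever 92 mm long, 16 mm wide in the cradle's y, 11 mm thick (18 mm at the tip), free space below it when down. Hinge at cradle x=50, z=44, y = stop face + 25 (mm), so the grip point is at x = 50 + 65 cos(angle), z = 44 + 65 sin(angle).
- long_blank_center (a point): Centre of the long rosewood blank, 130 x 44 x 32 mm (x, y, z), 0.16 kg, low scroll carving (under 3 mm) on its top face (+z). Starts lying on the bench beside the short one, carving up, x the long way. Either end may go to the end stop.
- short_blank_center (a point): Centre of the short blank, 85 x 44 x 32 mm, same wood and carving; not wanted. Which of the two lies nearer the cradle varies.
- mallet: Carver's wooden mallet lying on its side, head 80 mm across, 215 mm long; origin under the head's handle end; x from handle to head. Bystander.
- gouge: Carving gouge, dark handle, 205 mm long, 24 mm wide; origin on its underside near the ferrule. Bystander.
- oilstone: Grey oilstone in a wooden tray, 170 x 70 x 38 mm; origin at the centre of its underside. Bystander.
Things that resemble listed ones, but are neither listed nor needed, are in the scene too. What is shaped like the part that bears long_blank_center but green, white or yellow is not meant.

How it is judged:
By the outcome, as a careful person would: the job done as asked, in the order asked, and still so for the second after the job is handed in, with the robot touching nothing.
It also fails if it takes over 72 s, if anything falls off the work surface, if the arm or the gripper's body presses on something with over 40 N, if the wrist force passes 120 N, or if a joint passes its speed limit or range.

## Working session

There is one attempt and no reset: what is moved stays moved. The work goes in short steps, Python scripts to look and compute and a tool call to move; the robot and the scene stay as the last step left them, time stands still between calls to the robot, and variables do not carry over. Pictures are saved under pics/ and viewed, at most 10 in all, crops included, and the job is handed in when it is done.

Besides the shell and the picture viewer there is one more tool, called as name(argument=value, ...), one argument or row to a line, values as JSON. step_arm: Moves the arm, as the interface text tells. Its arguments: {"type":"object","properties":{"plan":{"type":"array"},"newtons":{"type":"number"}},"required":["plan"]}

```bash
ls; mkdir -p pics; python3 - <<'E'
from plant import r,eyes,workorder
import cv2
s=r.get_state();print(s)
for n in("top","side"):
    im=eyes.capture(n);cv2.imwrite(f"pics/{n}0.png",im[:,:,::-1]);print(eyes.camera_model(n))
E
```

```text
pics
{'time_s': 0.0, 'joints': array([-6.02105747e+01,  2.05895041e+01,  6.32072828e-01, -2.02350189e-02,
       -7.01356645e+01, -1.65064377e+01]), 'qd': array([ 0.02291683,  0.10811192,  0.03194127,  0.01246222, -0.01734646,
        0.1385273 ]), 'joint_torque': array([-1.07249463e-03, -5.82711911e+01,  2.93049181e+01,  6.99705362e+00,
        6.82194936e-03, -1.50198166e-04]), 'tcp_pos': array([ 0.1549368 , -0.65645809,  0.2256312 ]), 'eef_rot': array([ 1.79905336e+02, -8.21498545e-03, -1.66723897e+02]), 'contact_force': array([ 0.56321506, -0.72302429, -0.24775018]), 'moment': array([-0.05009082, -0.05436369, -0.05619393]), 'gripper_force': 0.0, 'gripper_width': 0.08726028750691994}
{'fov_y': 46.22388717937789, 'cx': 317.0306374711197, 'cy': 239.54911074772372, 'k1': -0.06358320675087951, 'world_to_cam': array([[-0.02637982, -0.99964389,  0.00402413, -0.02676179],
       [ 0.98417112, -0.02526538,  0.17541058, -0.47810665],
       [-0.17524645,  0.00858773,  0.98448714, -1.46323424],
       [ 0.        ,  0.        ,  0.        ,  1.        ]])}
{'fov_y': 57.78352589011728, 'cx': 317.2565863170823, 'cy': 237.99022185117883, 'k1': -0.027288000697269568, 'world_to_cam': array([[-0.96581114, -0.25877557,  0.01562216,  0.42124135],
       [ 0.20795782, -0.73734743,  0.64270702, -0.1646285 ],
       [-0.15479792,  0.62398234,  0.76595276, -1.15387623],
       [ 0.        ,  0.        ,  0.        ,  1.        ]])}
```

View pics/top0.png

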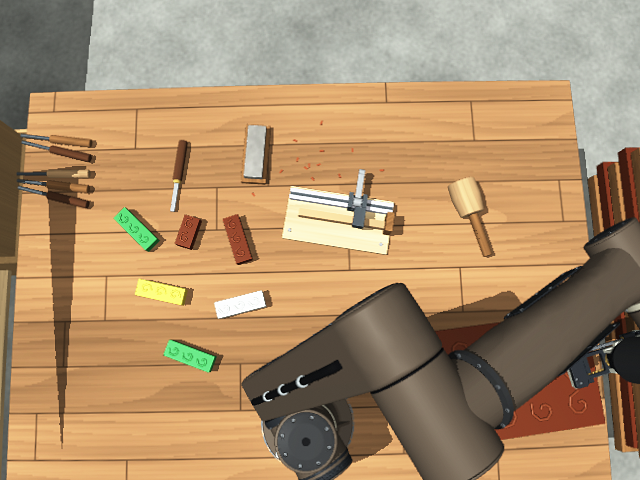

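View pics/side0.png

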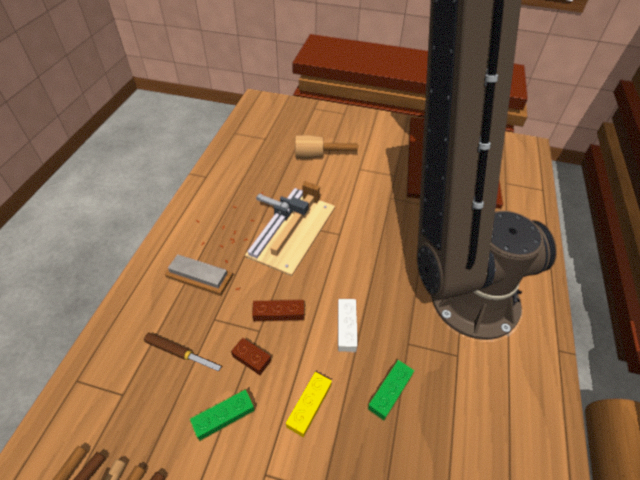

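The top view shows two brown blanks: the long one at (238,239) and the short one at (188,231). The green, white and yellow ones are decoys. The cradle is at about (340,220), with the end stop at (390,223) and the lever at (361,182). I'll confirm this in an enlarged crop.

```bash
python3 - <<'E'
import cv2
t=cv2.imread("pics/top0.png");s=cv2.imread("pics/side0.png")
a=cv2.resize(t[150:270,170:410],(800,400),interpolation=cv2.INTER_CUBIC)
cv2.imwrite("pics/c0.png",a)
b=cv2.resize(s[175:335,230:350],(450,600),interpolation=cv2.INTER_CUBIC)
cv2.imwrite("pics/c1.png",b)
E
cat > h.py <<'E'
import numpy as np,cv2
from plant import r,eyes,workorder
def K(m):
    f=240/np.tan(np.radians(m["fov_y"]/2));return np.array([[f,0,m["cx"]],[0,f,m["cy"]],[0,0,1.]])
def pix2w(n,uv,z):
    m=eyes.camera_model(n);uv=np.array(uv,float).reshape(-1,1,2)
    p=cv2.undistortPoints(uv,K(m),np.array([m["k1"],0,0,0,0]),None).reshape(-1,2)
    # forward model here: xd = x(1+k1 r^2), same as OpenCV
    T=np.array(m["world_to_cam"]);R,t=T[:3,:3],T[:3,3];c=-R.T@t
    d=np.c_[p[:,0],-p[:,1],-np.ones(len(p))]@R
    return c+d*((np.broadcast_to(z,len(p))-c[2])/d[:,2])[:,None]
def w2pix(n,P):
    m=eyes.camera_model(n);T=np.array(m["world_to_cam"]);P=np.atleast_2d(P)
    q=(P@T[:3,:3].T+T[:3,3])*[1,-1,-1]
    return cv2.projectPoints(q,np.zeros(3),np.zeros(3),K(m),np.array([m["k1"],0,0,0,0]))[0].reshape(-1,2)
def C2W(P,o,yaw):
    c,s=np.cos(yaw),np.sin(yaw);return np.atleast_2d(P)@np.array([[c,s,0],[-s,c,0],[0,0,1]])+[o[0],o[1],0]
E
```

```text
(no output)
```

View pics/c0.png

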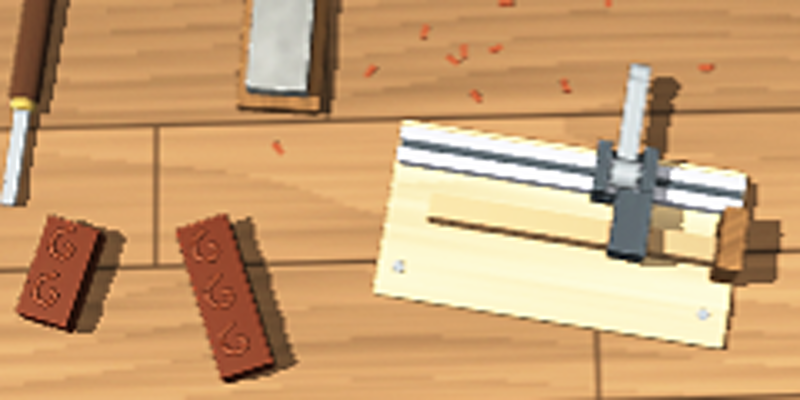

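View pics/c1.png

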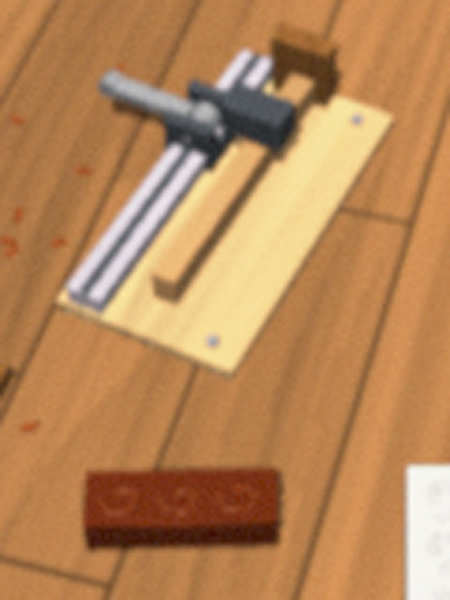

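The crops confirm it. The long blank has three scrolls, with crop corners (177,228), (229,213), (273,362) and (222,378). The short blank has two scrolls, at (60,272). The lever lies down, with its tip at (640,68) in the top crop. I'll fit the poses from both views.

```bash
cat > fit.py <<'E'
from h import *
from scipy.optimize import least_squares
tc=lambda U:(np.array(U)+.5)/(10/3)-.5+[170,150]
sc=lambda U:(np.array(U)+.5)/3.75-.5+[230,175]
def fit(obs,x0):
    f=lambda p:np.concatenate([(w2pix(n,C2W(P,p[:2],p[2]))[0]-uv) for n,P,uv in obs])
    s=least_squares(f,x0,loss="soft_l1");return s.x,f(s.x).reshape(-1,2)
E
python3 - <<'E'
from fit import *
g=.055
obs=[("top",(-.075,.145,.012),tc((374,293))),("top",(-.075,-.145,.012),tc((727,348))),
("top",(.030,-.125,.073),tc((722,208))),("top",(-.022,-.125,.073),tc((712,267))),
("side",(-.075,.145,.012),sc((232,375))),("side",(.075,.145,.012),sc((58,300))),("side",(-.075,-.145,.012),sc((393,118))),
("side",(.010,.110,.040),sc((155,278))),("side",(-.010,.110,.040),sc((178,285)))]
for sel in("top","side",""):
    x,e=fit([o for o in obs if sel in o[0]],[.6,-.08,0]);print(sel,x,np.degrees(x[2]));print(e.round(1).tolist())
# lever tip, stop nose edges in cradle frame
def cr(n,uv,z):
    P=pix2w(n,uv,z)[0];c,s=np.cos(x[2]),np.sin(x[2]);d=P[:2]-x[:2];return np.array([c*d[0]+s*d[1],-s*d[0]+c*d[1]]).round(4)
for uv in((610,250),(642,258),(618,195),(648,198)):print("nose",cr("top",tc(uv),.073))
print("lever tip",cr("top",tc((640,68)),.053), cr("side",sc((108,84)),.053))
print("nose side",cr("side",sc((275,150)),.043),cr("side",sc((295,105)),.073))
b=[("top",(.065,.022,.032),tc((179,229))),("top",(.065,-.022,.032),tc((229,214))),("top",(-.065,-.022,.032),tc((273,362))),("top",(-.065,.022,.032),tc((223,377)))]
bs=[("side",(.065,.022,.032),sc((86,530))),("side",(.065,-.022,.032),sc((86,471))),("side",(-.065,-.022,.032),sc((278,469))),("side",(-.065,.022,.032),sc((278,527)))]
for o in(b,bs,b+bs):
    y,e=fit(o,[.5,.2,.2]);print("blank",y,np.degrees(y[2]),e.round(1).tolist())
for n,m in(("top",0),("side",0)):print(n)
E
```

```text
top [ 0.53722623 -0.09792097 -0.1830565 ] -10.48836477309591
[[-0.6, 0.3], [-1.5, 0.2], [0.7, -1.1], [1.1, 0.2]]
side [ 0.5386559  -0.09578501 -0.18100051] -10.370565271709824
[[0.6, -0.1], [-0.3, 0.7], [0.8, -0.3], [-0.5, -0.5], [-0.3, 0.2]]
 [ 0.53787103 -0.09665271 -0.18473192] -10.584359243401716
[[-1.1, -0.0], [-2.0, 0.1], [0.3, -1.2], [0.6, 0.1], [0.8, -0.3], [-0.0, 0.4], [1.2, -0.3], [-0.3, -0.7], [-0.1, -0.1]]
nose [-0.0213 -0.0418]
nose [-0.0237 -0.0677]
nose [ 0.0239 -0.0416]
nose [ 0.0252 -0.0655]
lever tip [ 0.137  -0.0446] [ 0.1348 -0.0372]
nose side [-0.0143 -0.0404] [-0.0195 -0.0653]
blank [0.48848943 0.17546836 0.28121065] 16.1121835864516 [[-0.4, -0.3], [0.2, -0.5], [0.5, 0.2], [-0.3, 0.6]]
blank [0.49012693 0.18049574 0.29009316] 16.62111376309323 [[-0.9, -0.2], [0.2, 0.3], [0.2, 0.1], [0.3, -0.2]]
blank [0.48942179 0.17808082 0.2880426 ] 16.50362544939706 [[-1.5, -0.5], [-1.0, -0.8], [-0.4, -0.2], [-1.1, 0.3], [-0.3, -1.0], [0.8, -0.4], [0.7, -0.6], [0.8, -0.9]]
top
side
```

```bash
cat > mv.py <<'E'
from h import *
import sys
O=np.array([.538,-.0965]);YAW=-10.5
def cw(x,y):a=np.radians(YAW);c,s=np.cos(a),np.sin(a);return O+[c*x-s*y,s*x+c*y]
def go(*targets):
    """targets (x,y,z,yaw) world TCP -> shares from the present pose"""
    s=r.get_state();w=np.radians(s["eef_rot"]);cx,cy,cz=np.cos(w);sx,sy,sz=np.sin(w)
    R=cv2.Rodrigues(np.array([0,0,w[2]]))[0]@cv2.Rodrigues(np.array([0,w[1],0]))[0]@cv2.Rodrigues(np.array([w[0],0,0]))[0]
    for t in targets:
        d=R.T@(np.array(t[:3])-s["tcp_pos"])/.25
        print(d.round(3).tolist(),round(-((t[3]-s["eef_rot"][2]+180)%360-180)/60,3))
E
python3 -c "
from mv import *
x,y=cw(.115,-.041);print(x,y);go((x,y,.2,-190.5))"
```

```text
0.6436026578246767 -0.1577705366417191
[-2.361, 1.493, 0.105] 0.396
```

step_arm(
  plan=[
    [-0.16,0.1,0,0.1,87],
    [-0.33,0.2,0,0.2,87],
    [-0.5,0.3,0,0.3,87],
    [-0.66,0.4,0,0.396,87],
    [-0.82,0.5,0,0.396,87],
    [-0.98,0.6,0,0.396,87],
    [-0.98,0.62,0,0.396,87],
  ],
)

```text
time_s: 0.68
tcp_pos: [0.3592, -0.4482, 0.2262]
eef_rot: [180.0, -0.0, 169.5]
contact_force: [1.8, -0.8, -0.4]
gripper_width: 0.087
gripper_force: 0.0
```

```bash
python3 -c "
from mv import *
x,y=cw(.115,-.041);go((x,y,.2,-190.5));print(r.get_state()['tcp_pos'])"
```

```text
[-0.908, 1.349, 0.105] 0.0
[ 0.35918406 -0.4481641   0.22621103]
```

step_arm(
  plan=[
    [-0.11,0.15,0,0,87],
    [-0.22,0.3,0,0,87],
    [-0.33,0.45,0,0,60],
    [-0.44,0.6,0,0,60],
    [-0.55,0.75,0,0,60],
    [-0.66,0.9,0,0,60],
    [-0.77,1,0,0,60],
    [-0.88,1,0,0,60],
    [-0.908,1,0,0,60],
    [-0.908,1,0,0,60],
  ],
)

```text
time_s: 1.52
tcp_pos: [0.6292, -0.2437, 0.2247]
eef_rot: [-180.0, -0.1, 169.7]
contact_force: [0.2, -0.9, 0.1]
gripper_width: 0.0601
gripper_force: 0.0
```

```bash
python3 -c "
from mv import *
x,y=cw(.115,-.041);go((x,y,.09,-190.5),(x,y,.027,-190.5));print(r.get_state()['tcp_pos'])"
```

```text
[0.004, 0.349, 0.539] 0.003
[0.004, 0.349, 0.791] 0.003
[ 0.62922592 -0.24370758  0.22465929]
```

step_arm(
  plan=[
    [0,0.15,0.1,0,60],
    [0.004,0.3,0.2,0,60],
    [0.004,0.349,0.35,0,60],
    [0.004,0.349,0.5,0,60],
    [0.004,0.349,0.54,0,60],
    [0.004,0.349,0.54,0,60],
  ],
)

```text
time_s: 2.02
tcp_pos: [0.6385, -0.1593, 0.0881]
eef_rot: [-179.9, -0.4, 169.5]
contact_force: [-0.6, -1.2, 1.0]
gripper_width: 0.0599
gripper_force: 0.0
```

```bash
python3 - <<'E'
from mv import *
im=np.ascontiguousarray(eyes.capture("side")[:,:,::-1])
s=r.get_state();print(s['tcp_pos'])
a=cv2.resize(im[150:270,220:360],(700,600),interpolation=cv2.INTER_CUBIC)
cv2.imwrite("pics/s1.png",a)
p=w2pix("side",s['tcp_pos']);print((p-[220,150])*5)
x,y=cw(.115,-.041);go((x,y,.09,-190.5),(x,y,.027,-190.5))
E
```

```text
[ 0.64053661 -0.1599525   0.09108312]
[[224.49551246 194.29437152]]
[-0.01, 0.011, 0.004] 0.0
[-0.011, 0.011, 0.256] 0.0
```

View pics/s1.png

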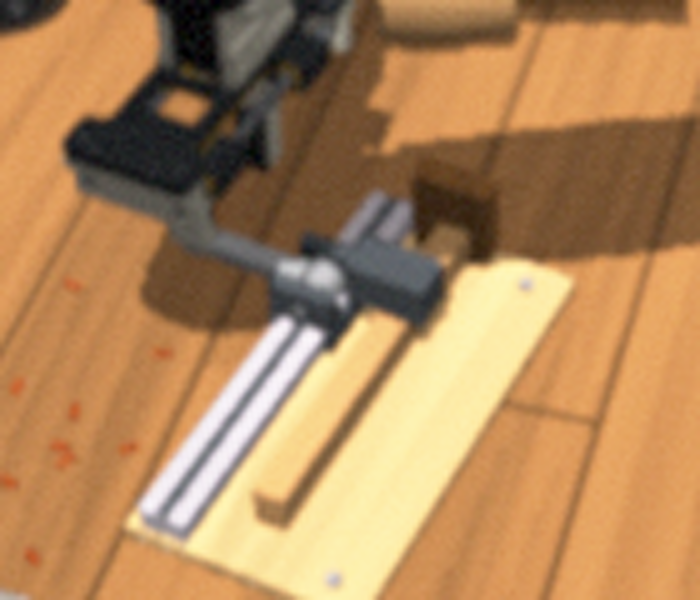

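The gripper straddles the lever, with the near finger at (190,230) in the crop. I'll descend and grip.

step_arm(
  plan=[
    [-0.011,0.011,0.1,0,60],
    [-0.011,0.011,0.2,0,60],
    [-0.011,0.011,0.256,0,60],
    [-0.011,0.011,0.256,0,60],
  ],
)

```text
time_s: 2.4
tcp_pos: [0.6442, -0.1581, 0.0272]
eef_rot: [-180.0, -0.1, 169.4]
contact_force: [-0.1, 0.7, 0.4]
gripper_width: 0.0601
gripper_force: 0.0
```

step_arm(
  newtons=6,
  plan=[
    [0,0,0,0,0],
    [0,0,0,0,0],
    [0,0,0,0,0],
    [0,0,0,0,0],
    [0,0,0,0,0],
    [0,0,0,0,0],
  ],
)

```text
time_s: 2.9
tcp_pos: [0.645, -0.1571, 0.0284]
eef_rot: [180.0, 0.1, 169.5]
contact_force: [0.4, -0.3, -0.1]
gripper_width: 0.0258
gripper_force: 0.0
```

step_arm(
  newtons=6,
  plan=[
    [0,0,0,0,0],
    [0,0,0,0,0],
    [0,0,0,0,0],
    [0,0,0,0,0],
  ],
)

```text
time_s: 3.23
tcp_pos: [0.6445, -0.1594, 0.028]
eef_rot: [-179.9, -0.0, 169.5]
contact_force: [-1.0, -11.8, 0.3]
gripper_width: 0.0177
gripper_force: 6.0
```

step_arm(
  newtons=15,
  plan=[
    [0,-0.008,0,0,0],
    [0,-0.008,0,0,0],
    [0,-0.008,0,0,0],
    [0,-0.008,0,0,0],
  ],
)

```text
time_s: 3.57
tcp_pos: [0.645, -0.1577, 0.0277]
eef_rot: [179.9, 0.1, 169.5]
contact_force: [0.5, 6.2, 0.8]
gripper_width: 0.0156
gripper_force: 15.0
```

step_arm(
  newtons=25,
  plan=[
    [0,0.003,0,0,0],
    [0.001,0.003,-0.023,0,0],
    [0.004,0.003,-0.0455,0,0],
    [0.009,0.003,-0.068,0,0],
    [0.0158,0.003,-0.0896,0,0],
    [0.0245,0.003,-0.111,0,0],
    [0.035,0.003,-0.131,0,0],
    [0.047,0.003,-0.15,0,0],
    [0.0613,0.003,-0.1684,0,0],
    [0.077,0.003,-0.185,0,0],
    [0.0936,0.003,-0.2007,0,0],
  ],
)

```text
time_s: 4.48
tcp_pos: [0.6213, -0.1541, 0.0784]
eef_rot: [180.0, 0.0, 169.5]
contact_force: [1.4, 1.0, -8.1]
gripper_width: 0.0155
gripper_force: 25.0
```

step_arm(
  plan=[
    [0.018,0,-0.0137,0,0],
    [0.0374,0,-0.0262,0,0],
    [0.0575,0,-0.037,0,0],
    [0.0788,0,-0.0455,0,0],
    [0.1,0,-0.052,0,0],
    [0.123,0,-0.0573,0,0],
    [0.1455,0,-0.06,0,0],
    [0.1684,0,-0.0613,0,0],
    [0.177,0,-0.0613,0,0],
    [0.177,0,-0.0613,0,0],
  ],
)

```text
time_s: 5.32
tcp_pos: [0.5801, -0.1464, 0.0958]
eef_rot: [-180.0, 0.4, 169.6]
contact_force: [3.7, -1.3, 3.5]
gripper_width: 0.0155
gripper_force: 25.0
```

```bash
python3 - <<'E'
from mv import *
im=np.ascontiguousarray(eyes.capture("side")[:,:,::-1])
s=r.get_state();print(s['tcp_pos'],s['contact_force'])
cv2.imwrite("pics/s2.png",cv2.resize(im[130:250,230:370],(700,600),interpolation=cv2.INTER_CUBIC))
E
```

```text
[ 0.58010538 -0.14638688  0.09572232] [ 4.66314872 -0.81477379  5.11716142]
```

View pics/s2.png

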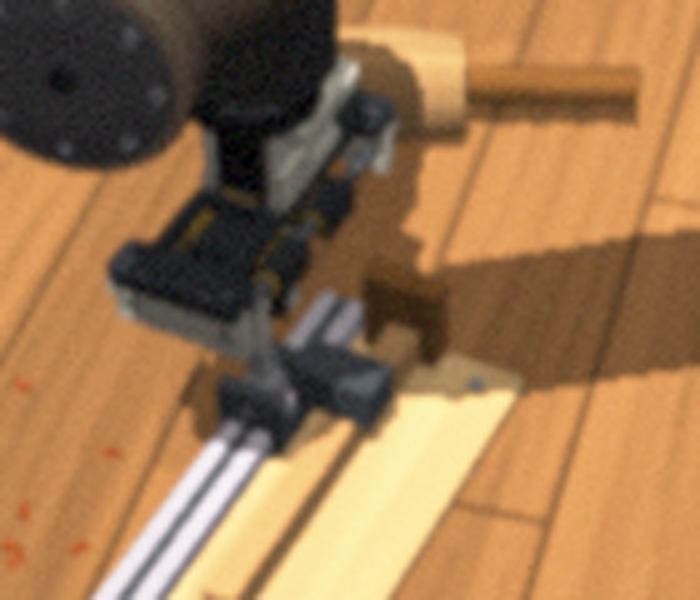

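The lever is upright in the fingers at (260,370). I'll slide the stop back about 112 mm.

step_arm(
  plan=[
    [0,0.02,0,0,0],
    [0,0.06,0,0,0],
    [0,0.11,0,0,0],
    [0,0.16,0,0,0],
    [0,0.21,0,0,0],
    [0,0.26,0,0,0],
    [0,0.31,0,0,0],
    [0,0.36,0,0,0],
    [0,0.41,0,0,0],
    [0,0.448,0,0,0],
    [0,0.448,0,0,0],
  ],
)

```text
time_s: 6.28
tcp_pos: [0.6011, -0.0345, 0.0957]
eef_rot: [179.9, 0.3, 169.7]
contact_force: [4.6, 0.3, 7.2]
gripper_width: 0.0158
gripper_force: 25.0
```

step_arm(
  plan=[
    [0,0,0,0,40],
    [0,0,0,0,40],
    [0,0,0,0,40],
    [0,0,0,0,40],
    [0,0,-0.1,0,40],
    [0,0,-0.25,0,40],
    [0,0,-0.4,0,75],
    [0,0,-0.4,0,75],
  ],
)

```text
time_s: 6.95
tcp_pos: [0.6016, -0.0363, 0.2008]
eef_rot: [179.9, 0.6, 169.6]
contact_force: [1.4, -0.0, 1.4]
gripper_width: 0.0482
gripper_force: 0.0
```

```bash
python3 - <<'E'
from mv import *
s=r.get_state();print(s['tcp_pos'],s['contact_force'])
go((.489,.178,.2,-163.5),(.489,.178,.06,-163.5))
E
```

```text
[ 0.60156563 -0.03628427  0.20077386] [ 1.44496275 -0.04111348  1.40536418]
[0.598, 0.761, -0.001] -0.449
[0.603, 0.76, 0.559] -0.449
```

step_arm(
  plan=[
    [0.1,0.127,0,-0.1,75],
    [0.2,0.254,0,-0.2,75],
    [0.3,0.381,0,-0.3,75],
    [0.4,0.508,0,-0.4,75],
    [0.5,0.634,0,-0.449,75],
    [0.6,0.761,0.1,-0.449,75],
    [0.603,0.76,0.25,-0.449,75],
    [0.603,0.76,0.4,-0.449,75],
    [0.603,0.76,0.54,-0.449,75],
    [0.603,0.76,0.56,-0.449,75],
  ],
)

```text
time_s: 7.78
tcp_pos: [0.4807, 0.1759, 0.0478]
eef_rot: [-179.8, -0.5, -163.6]
contact_force: [-1.0, -0.3, -1.0]
gripper_width: 0.0748
gripper_force: 0.0
```

```bash
python3 - <<'E'
from mv import *
im=np.ascontiguousarray(eyes.capture("side")[:,:,::-1])
s=r.get_state();print(s['tcp_pos'])
cv2.imwrite("pics/s3.png",cv2.resize(im[230:390,200:360],(600,600),interpolation=cv2.INTER_CUBIC))
print((w2pix("side",[*s['tcp_pos'][:2],.032])-[200,230])*3.75)
go((.489,.178,.06,-163.5),(.489,.178,.004,-163.5))
E
```

```text
[0.48198645 0.17629691 0.04959211]
[[306.5678396  288.87179469]]
[-0.029, -0.002, -0.042] -0.001
[-0.03, -0.001, 0.182] -0.001
```

View pics/s3.png

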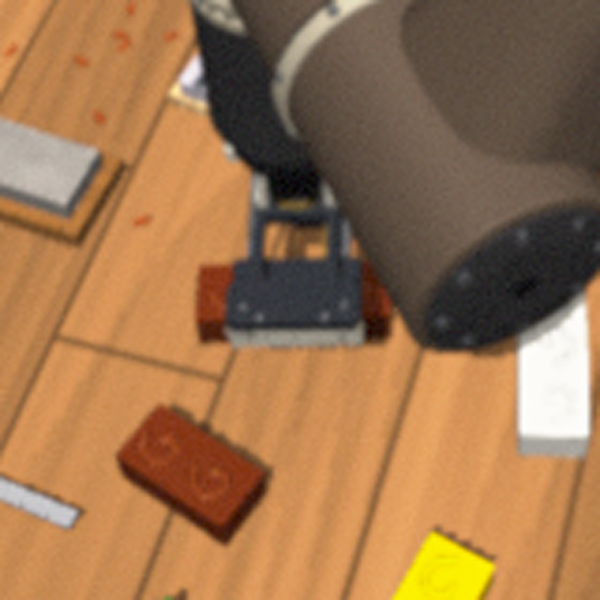

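The gripper straddles the long blank at (295,300). I'll descend and grip it.

step_arm(
  newtons=12,
  plan=[
    [-0.02,0,0.06,0,75],
    [-0.026,0,0.12,0,75],
    [-0.026,0,0.17,0,75],
    [-0.026,0,0.176,0,75],
    [-0.026,0,0.176,0,75],
    [-0.026,0,0.176,0,30],
    [-0.026,0,0.176,0,30],
    [-0.026,0,0.176,0,30],
    [-0.026,0,0.176,0,30],
    [-0.026,0,0.176,0,30],
    [-0.026,0,0.176,0,30],
  ],
)

```text
time_s: 8.75
tcp_pos: [0.4909, 0.1803, 0.0095]
eef_rot: [180.0, 0.0, -163.5]
contact_force: [-0.6, 0.4, 3.8]
gripper_width: 0.044
gripper_force: 12.0
```

step_arm(
  newtons=25,
  plan=[
    [0,0,0,0,30],
    [0,0,0,0,30],
    [0,0,0,0,30],
    [0,0,0,0,30],
  ],
)

```text
time_s: 9.08
tcp_pos: [0.491, 0.1803, 0.0095]
eef_rot: [-180.0, 0.0, -163.5]
contact_force: [-1.7, 0.8, 5.5]
gripper_width: 0.0437
gripper_force: 25.0
```

step_arm(
  plan=[
    [0,0,-0.05,0,30],
    [0,0,-0.15,0,30],
    [0,0,-0.3,0,30],
    [0,0,-0.45,0,30],
    [0,0,-0.6,0,30],
    [0,0,-0.75,0,30],
    [0,0,-0.76,0,30],
    [0,0,-0.76,0,30],
  ],
)

```text
time_s: 9.75
tcp_pos: [0.4918, 0.1811, 0.2015]
eef_rot: [179.9, 0.3, -163.5]
contact_force: [0.0, -0.3, -3.1]
gripper_width: 0.0442
gripper_force: 25.0
```

```bash
python3 - <<'E'
from mv import *
s=r.get_state();print(s['tcp_pos'],s['contact_force'],s['gripper_width'])
x,y=cw(0,-.054);print(x,y)
go((x,y,.2,-100.5))
E
```

```text
[0.49176134 0.18108343 0.2014738 ] [ 0.02201492 -0.25327813 -3.11131339] 0.0441940467051165
0.5281592816234241 -0.14959576500845356
[0.235, -1.31, 0.002] -1.051
```

step_arm(
  plan=[
    [0.01,-0.05,0,-0.11,30],
    [0.03,-0.15,0,-0.22,30],
    [0.05,-0.26,0,-0.33,30],
    [0.07,-0.38,0,-0.44,30],
    [0.09,-0.5,0,-0.55,30],
    [0.11,-0.62,0,-0.66,30],
    [0.13,-0.74,0,-0.77,30],
    [0.15,-0.86,0,-0.88,30],
    [0.18,-0.96,0,-0.98,30],
    [0.2,-1,0,-0.98,30],
    [0.2,-1,0,-0.98,30],
  ],
)

```text
time_s: 10.67
tcp_pos: [0.5121, -0.0757, 0.197]
eef_rot: [179.8, -0.1, -105.0]
contact_force: [0.5, 0.6, -1.1]
gripper_width: 0.0438
gripper_force: 25.0
```

```bash
python3 - <<'E'
from mv import *
s=r.get_state();print(s['tcp_pos'],s['contact_force'],s['gripper_width'])
x,y=cw(0,-.054)
go((x,y,.2,-100.5),(x,y,.09,-100.5))
E
```

```text
[ 0.51210912 -0.07570646  0.19701747] [ 0.46600884  0.60045177 -1.0687515 ] 0.04379771337691204
[0.269, -0.138, -0.012] -0.075
[0.268, -0.14, 0.428] -0.075
```

step_arm(
  plan=[
    [0.1,-0.05,0,-0.075,30],
    [0.2,-0.1,0,-0.075,30],
    [0.269,-0.138,0.03,-0.075,30],
    [0.269,-0.138,0.13,-0.075,30],
    [0.269,-0.138,0.25,-0.075,30],
    [0.269,-0.138,0.36,-0.075,30],
    [0.269,-0.138,0.428,-0.075,30],
    [0.269,-0.138,0.428,-0.075,30],
    [0.269,-0.138,0.428,-0.075,30],
  ],
)

```text
time_s: 11.42
tcp_pos: [0.5291, -0.1469, 0.0908]
eef_rot: [179.8, -0.1, -100.3]
contact_force: [1.2, -0.0, -0.9]
gripper_width: 0.0436
gripper_force: 25.0
```

```bash
python3 - <<'E'
from mv import *
a=eyes.capture("side")[:,:,::-1]; b=eyes.capture("top")[:,:,::-1]
s=r.get_state();print(s['tcp_pos'],s['eef_rot'],s['contact_force'],s['gripper_width'])
A=cv2.resize(a[160:290,240:350],(440,520),interpolation=cv2.INTER_CUBIC);B=cv2.resize(b[160:290,275:415][:,::1],(350,325),interpolation=cv2.INTER_CUBIC)
o=np.zeros((520,800,3),np.uint8);o[:,:440]=A;o[:325,445:795]=B
cv2.imwrite("pics/s4.png",o)
x,y=cw(0,-.054);go((x,y,.0505,-100.5))
E
```

```text
[ 0.53085968 -0.14704971  0.09299191] [-1.79930912e+02 -1.83577786e-04 -1.00236067e+02] [ 1.25816361  0.06625699 -1.00212579] 0.04352544193651439
[0.012, 0.009, 0.17] 0.004
```

View pics/s4.png

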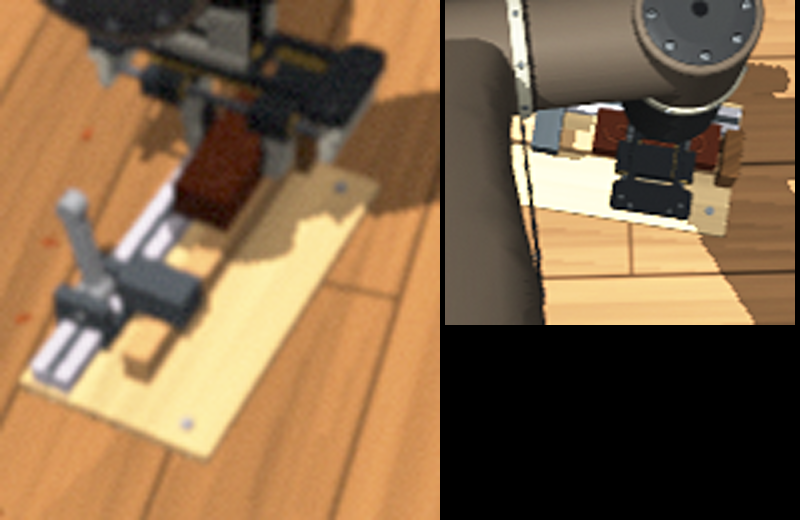

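The blank hangs lined up over the bearer. The stop is clear and the lever is upright at (85,250). I'll lower it.

step_arm(
  plan=[
    [0.012,0.009,0.03,0.004,30],
    [0.012,0.009,0.07,0.004,30],
    [0.012,0.009,0.11,0.004,30],
    [0.012,0.009,0.14,0.004,30],
    [0.012,0.009,0.155,0.004,30],
    [0.012,0.009,0.155,0.004,30],
    [0.012,0.009,0.155,0.004,30],
    [0.012,0.009,0.155,0.004,30],
  ],
)

```text
time_s: 12.18
tcp_pos: [0.5276, -0.1501, 0.0535]
eef_rot: [-180.0, -0.0, -100.5]
contact_force: [-0.3, -0.5, -1.5]
gripper_width: 0.0438
gripper_force: 25.0
```

```bash
python3 - <<'E'
from mv import *
s=r.get_state();print(s['tcp_pos'],s['contact_force'],s['gripper_width'])
x,y=cw(0,-.054);go((x,y,.0505,-100.5))
E
```

```text
[ 0.52757236 -0.15009141  0.05352208] [-0.28900152 -0.48342691 -1.49629555] 0.0437612631445936
[-0.002, -0.002, 0.012] 0.0
```

step_arm(
  newtons=8,
  plan=[
    [0,0,0.006,0,30],
    [0,0,0.012,0,30],
    [0,0,0.017,0,30],
    [0,0,0.017,0,30],
    [0,0,0.017,0,30],
  ],
)

```text
time_s: 12.6
tcp_pos: [0.5274, -0.1501, 0.0493]
eef_rot: [-180.0, 0.0, -100.5]
contact_force: [-0.6, 0.0, 1.0]
gripper_width: 0.0442
gripper_force: 8.0
```

step_arm(
  plan=[
    [0,0,0,0,46],
    [0,0,0,0,48],
    [0,0,0,0,52],
    [0,0,0,0,62],
    [0,0,0,0,62],
    [0,0,0,0,62],
    [0,0,0,0,62],
  ],
)

```text
time_s: 13.18
tcp_pos: [0.5272, -0.15, 0.0491]
eef_rot: [180.0, 0.0, -100.5]
contact_force: [0.1, -0.3, -0.2]
gripper_width: 0.0617
gripper_force: 0.0
```

step_arm(
  plan=[
    [0,0,-0.05,0,62],
    [0,0,-0.15,0,62],
    [0,0,-0.3,0,62],
    [0,0,-0.45,0,62],
    [0,0,-0.6,0,62],
    [0,0,-0.65,0,62],
    [0,0,-0.65,0,62],
  ],
)

```text
time_s: 13.77
tcp_pos: [0.5294, -0.1503, 0.2163]
eef_rot: [-179.6, 0.1, -100.4]
contact_force: [1.8, -0.5, -0.7]
gripper_width: 0.062
gripper_force: 0.0
```

```bash
python3 - <<'E'
from mv import *
s=r.get_state();print(s['tcp_pos'],s['contact_force'],s['gripper_width'])
# lever last held at world (.601,-.0345), tcp z .0957
go((.6005,-.0352,.2,-190.5))
a=eyes.capture("side")[:,:,::-1]
cv2.imwrite("pics/s5.png",cv2.resize(a[160:290,240:350],(500,590),interpolation=cv2.INTER_CUBIC))
E
```

```text
[ 0.52944345 -0.15026107  0.21626563] [ 1.84665024 -0.53533958 -0.72094183] 0.0620390961978613
[-0.504, -0.196, 0.067] 1.501
```

View pics/s5.png

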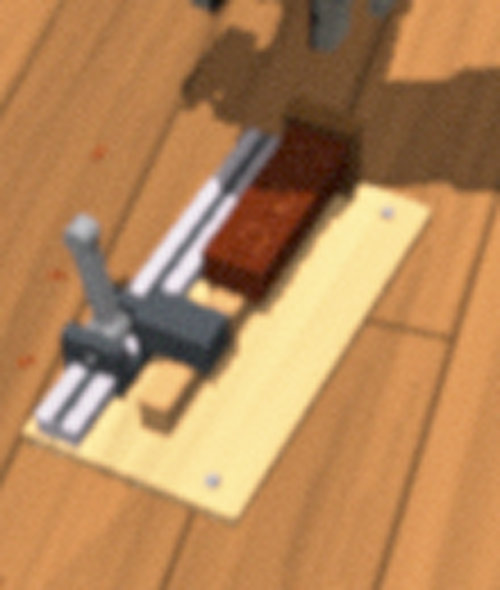

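The blank lies on the bearer, from (240,260) up to the end stop. The lever is upright at (90,260). I'll go back to the lever.

step_arm(
  plan=[
    [-0.05,-0.02,0,0.11,60],
    [-0.1,-0.04,0,0.22,60],
    [-0.15,-0.06,0,0.33,60],
    [-0.2,-0.08,0,0.44,60],
    [-0.25,-0.1,0,0.55,60],
    [-0.3,-0.12,0,0.66,60],
    [-0.36,-0.14,0,0.77,60],
    [-0.42,-0.16,0,0.88,60],
    [-0.48,-0.18,0,0.99,60],
    [-0.504,-0.196,0,1,60],
    [-0.504,-0.196,0,1,60],
  ],
)

```text
time_s: 14.73
tcp_pos: [0.5985, -0.0342, 0.21]
eef_rot: [180.0, -0.1, -160.3]
contact_force: [0.2, -0.5, -0.0]
gripper_width: 0.0599
gripper_force: 0.0
```

```bash
python3 - <<'E'
from mv import *
go((.6005,-.0352,.2,-190.5),(.6005,-.0352,.096,-190.5))
E
```

```text
[-0.006, -0.007, 0.04] 0.504
[-0.007, -0.007, 0.456] 0.504
```

step_arm(
  plan=[
    [-0.006,-0.007,0,0.11,60],
    [-0.006,-0.007,0,0.22,60],
    [-0.006,-0.007,0,0.33,60],
    [-0.006,-0.007,0,0.44,60],
    [-0.006,-0.007,0,0.504,60],
    [-0.006,-0.007,0,0.504,60],
    [-0.006,-0.007,0.12,0.504,60],
    [-0.006,-0.007,0.24,0.504,60],
    [-0.006,-0.007,0.36,0.504,60],
    [-0.006,-0.007,0.456,0.504,60],
    [-0.006,-0.007,0.456,0.504,60],
  ],
)

```text
time_s: 15.65
tcp_pos: [0.5964, -0.0372, 0.0922]
eef_rot: [-179.8, -0.5, 169.5]
contact_force: [-1.4, -0.4, -0.4]
gripper_width: 0.0599
gripper_force: 0.0
```

step_arm(
  newtons=25,
  plan=[
    [0,0,0,0,0],
    [0,0,0,0,0],
    [0,0,0,0,0],
    [0,0,0,0,0],
    [0,0,0,0,0],
    [0,0,0,0,0],
    [0,0,0,0,0],
    [0,0,0,0,0],
    [0,0,0,0,0],
    [0,0,0,0,0],
  ],
)

```text
time_s: 16.48
tcp_pos: [0.6007, -0.0361, 0.0981]
eef_rot: [180.0, 0.0, 169.3]
contact_force: [-1.2, 1.5, 3.2]
gripper_width: 0.0155
gripper_force: 25.0
```

step_arm(
  plan=[
    [0,-0.02,0,0,0],
    [0,-0.05,0,0,0],
    [0,-0.08,0,0,0],
    [0,-0.11,0,0,0],
    [0,-0.13,0,0,0],
    [0,-0.14,0,0,0],
    [0,-0.14,0,0,0],
    [0,-0.14,0,0,0],
  ],
)

```text
time_s: 17.15
tcp_pos: [0.5941, -0.0716, 0.098]
eef_rot: [-180.0, 0.0, 169.3]
contact_force: [0.6, -1.8, 5.9]
gripper_width: 0.0158
gripper_force: 25.0
```

step_arm(
  plan=[
    [0,-0.003,0,0,0],
    [0,-0.006,0,0,0],
    [0,-0.009,0,0,0],
    [0,-0.012,0,0,0],
    [0,-0.015,0,0,0],
    [0,-0.015,0,0,0],
  ],
)

```text
time_s: 17.65
tcp_pos: [0.5936, -0.0743, 0.098]
eef_rot: [180.0, 0.1, 169.3]
contact_force: [0.0, 2.3, 6.5]
gripper_width: 0.016
gripper_force: 25.0
```

step_arm(
  plan=[
    [0,-0.002,0,0,0],
    [0,-0.004,0,0,0],
    [0,-0.006,0,0,0],
    [0,-0.006,0,0,0],
  ],
)

```text
time_s: 17.98
tcp_pos: [0.5933, -0.0757, 0.098]
eef_rot: [180.0, 0.1, 169.3]
contact_force: [0.0, 3.9, 5.6]
gripper_width: 0.0158
gripper_force: 25.0
```

step_arm(
  plan=[
    [0,-0.002,0,0,0],
    [0,-0.004,0,0,0],
    [0,-0.004,0,0,0],
  ],
)

```text
time_s: 18.23
tcp_pos: [0.5932, -0.0767, 0.098]
eef_rot: [180.0, 0.1, 169.3]
contact_force: [-0.6, 2.8, 6.1]
gripper_width: 0.0157
gripper_force: 25.0
```

step_arm(
  plan=[
    [0,-0.002,0,0,0],
    [0,-0.004,0,0,0],
    [0,-0.006,0,0,0],
    [0,-0.006,0,0,0],
  ],
)

```text
time_s: 18.57
tcp_pos: [0.5931, -0.0771, 0.098]
eef_rot: [179.9, 0.1, 169.3]
contact_force: [0.4, 8.3, 6.2]
gripper_width: 0.016
gripper_force: 25.0
```

step_arm(
  plan=[
    [0,-0.002,0,0,0],
    [0,-0.004,0,0,0],
    [0,-0.006,0,0,0],
    [0,-0.006,0,0,0],
  ],
)

```text
time_s: 18.9
tcp_pos: [0.5933, -0.0773, 0.098]
eef_rot: [179.8, 0.1, 169.3]
contact_force: [-0.6, 14.3, 6.9]
gripper_width: 0.0156
gripper_force: 25.0
```

step_arm(
  plan=[
    [-0.025,0.002,0.001,0,0],
    [-0.05,0.002,0.0044,0,0],
    [-0.075,0.002,0.01,0,0],
    [-0.0985,0.002,0.0174,0,0],
    [-0.122,0.002,0.027,0,0],
    [-0.144,0.002,0.0386,0,0],
    [-0.165,0.002,0.052,0,0],
    [-0.185,0.002,0.0674,0,0],
    [-0.204,0.002,0.0845,0,0],
    [-0.2206,0.002,0.1029,0,0],
    [-0.2206,0.002,0.1029,0,0],
  ],
)

```text
time_s: 19.82
tcp_pos: [0.6459, -0.087, 0.0699]
eef_rot: [179.9, -0.1, 169.3]
contact_force: [-0.3, 13.9, -0.8]
gripper_width: 0.0161
gripper_force: 25.0
```

step_arm(
  newtons=30,
  plan=[
    [-0.0155,0,0.02,0,0],
    [-0.0288,0,0.0411,0,0],
    [-0.04,0,0.0635,0,0],
    [-0.05,0,0.0866,0,0],
    [-0.0575,0,0.1105,0,0],
    [-0.063,0,0.135,0,0],
    [-0.066,0,0.16,0,0],
    [-0.0674,0,0.185,0,0],
    [-0.0674,0,0.19,0,0],
    [-0.0674,0,0.19,0,0],
  ],
)

```text
time_s: 20.65
tcp_pos: [0.6632, -0.0903, 0.027]
eef_rot: [179.9, 0.1, 169.4]
contact_force: [-8.1, 19.6, 24.0]
gripper_width: 0.0155
gripper_force: 30.0
```

step_arm(
  plan=[
    [0,0.003,-0.006,0,0],
    [0,0.006,-0.012,0,0],
    [0,0.006,-0.012,0,0],
  ],
)

```text
time_s: 20.9
tcp_pos: [0.6635, -0.0885, 0.0275]
eef_rot: [179.8, 0.0, 169.3]
contact_force: [-2.0, 17.4, 7.7]
gripper_width: 0.0156
gripper_force: 30.0
```

step_arm(
  plan=[
    [0,0,0,0,22],
    [0,0,0,0,30],
    [0,0,0,0,45],
    [0,0,0,0,45],
    [0,0,0,0,45],
    [0,0,0,0,45],
  ],
)

```text
time_s: 21.4
tcp_pos: [0.6629, -0.0916, 0.027]
eef_rot: [-180.0, -0.0, 169.3]
contact_force: [0.1, 0.9, -0.9]
gripper_width: 0.0441
gripper_force: 0.0
```

step_arm(
  plan=[
    [0,0,-0.06,0,45],
    [0,0,-0.15,0,45],
    [0,0,-0.3,0,45],
    [0,0,-0.45,0,45],
    [0,0.12,-0.6,0,45],
    [0,0.28,-0.7,0,45],
    [0,0.44,-0.7,0,45],
    [0,0.6,-0.7,0,45],
    [0,0.76,-0.7,0,45],
    [0,0.9,-0.7,0,45],
    [0,0.9,-0.7,0,45],
  ],
)

```text
time_s: 22.32
tcp_pos: [0.7058, 0.1362, 0.2015]
eef_rot: [180.0, 0.0, 169.5]
contact_force: [0.7, -1.0, -0.1]
gripper_width: 0.045
gripper_force: 0.0
```

```bash
python3 - <<'E'
from mv import *
a=eyes.capture("side")[:,:,::-1]; b=eyes.capture("top")[:,:,::-1]
A=cv2.resize(a[165:285,240:345],(385,440),interpolation=cv2.INTER_CUBIC);B=cv2.resize(b[160:265,275:410],(410,319),interpolation=cv2.INTER_CUBIC)
o=np.zeros((440,800,3),np.uint8);o[:,:385]=A;o[:319,390:800]=B
cv2.imwrite("pics/s6.png",o)
E
```

View pics/s6.png

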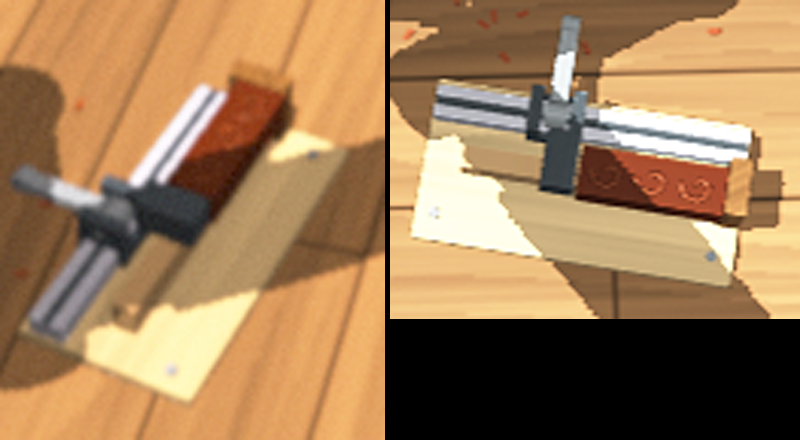

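The blank sits flush between both stops, carving up, and the lever is down with its tip at (18,178) in the side crop. I'll check the lever angle and the blank's centring numerically.

```bash
python3 - <<'E'
from mv import *
def px(n,X,Y,z):
    p=w2pix(n,[*cw(X,Y),z])[0]
    return ((p-[240,165])*3.667 if n=="side" else (p-[275,160])*3.037+[390,0]).round(0)
for a in(0,.1,.2):print(a,px("side",.05+.092*np.cos(a),.03,.044+.092*np.sin(a)),px("top",.05+.092*np.cos(a),.03,.044+.092*np.sin(a)))
print([px("top",x,y,.072).tolist() for x,y in((.022,.005),(.022,-.125),(-.022,-.125),(-.022,.005))])
print(px("side",-.022,-.125,.072),px("side",-.022,-.125,.04))
E
```

```text
0 [ 18. 176.] [571.  15.]
0.1 [ 17. 168.] [571.  13.]
0.2 [ 17. 161.] [571.  11.]
[[580.0, 140.0], [727.0, 163.0], [720.0, 212.0], [572.0, 189.0]]
[285.  93.] [284. 121.]
```

```bash
python3 -c "
from plant import workorder
print(workorder.close_job())"
```

```text
the job is handed in; nothing more can be done
None
```

I handed the job in at about 22 s. The long blank lies carving up on the bearer with no visible gap at either stop, the lever is fully down, the gripper is clear, and I did not touch the short blank or the tools.

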